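# Swing the micromanipulator stand's outrigger leg out until it locks

## Robot

A 7-joint arm with a two-finger parallel gripper is mounted at the origin on the work surface. World frame = base frame: x ahead of the robot, y to its left, z up, the work surface at z = 0. Lengths are in m, angles in degrees, forces in N, time in s.
With the tool pointing down it reaches from about 0.425 to 0.875 m from the base axis. Payload 4.7 kg.
Tool frame: the origin (TCP) lies at the very end of the fingers, on their centre line; the grasp point (between the pads) lies 19 mm behind it; z points along the fingers, y is the line along which they close (so a half turn about z gives the same grasp; the last joint's range is limited). The gripper opens to 87 mm and grips with 3 to 60 N. Pads are 19 mm wide; open, the fingers measure 117 mm over their backs; the gripper's body (75 mm by 190 mm) begins 51 mm behind the grasp point.
Start: joints at [-73.104, 18.392, -4.016, 83.108, 1.295, 78.541, -3.26], TCP at [0.18, 0.625, 0.223] pointing down, gripper open.
Joint ranges: [-163.93, 163.93], [-17.29, 119.83], [-79.2, 71.16], [3.27, 140.29], [-89.18, 269.18], [5.43, 117.66], [-154.24, 154.24]. Speed limits (degrees/s): [147.25, 147.25, 180, 180, 180, 180, 180].

## Interface

Orientations are given as [roll, pitch, yaw] about the fixed x, y, z axes, in that order (R = Rz(yaw) Ry(pitch) Rx(roll)).
In Python, from cell import get_obs, read_camera, sign_off, silhouettes gives the robot as it stands.
- The arm moves only by the tool play_rows, never from a script. Its argument "steps" is a list that holds one entry, the list of rows, each a list of 7 numbers: the shift along the tool's x, y, z in m, then the turn, a rotation vector about the tool's x, y, z in rad, then the finger opening in m, from 0 to 0.087. A call has 1 to 12 rows; each row shifts and turns the commanded pose from where the row before left it, along the tool's axes as they then stand; what a row does not reach is not made up. A row lasts 1/10 s, in which the tool goes at most 50 mm and 8.59 degrees, less where a joint would pass 70% of its speed; a pose out of reach is approached as far as the arm can. A call is refused whole if a number of a shift passes 0.05 or a number of a turn 0.15, either way. A call with a gripper value outside its range is refused whole. The fingers move at their own pace and stop on an object; "force" is the grip in N (left out, the last holds). Time passes only in rows, so rows that do not move let the fingers close. It gives the time, the measured TCP pose, the force, the opening and the grip force at its end, in the units of the state.
- get_obs(): the state, without advancing time (a new reading comes with each control period).
- read_camera(name): name is "side" or "top" or "wrist"; returns a dict with "frame" (384x512x3 uint8, red, green, blue), "intrinsics" (3x3 intrinsics, pixels), "k1" (the pictures are not rectified: a ray, as slopes to the right and down, at radius r is drawn at 1 + k1 r^2 times it, then the intrinsics apply), "view" (4x4, takes a point from world to camera coordinates). Camera axes: x right, y up, looking along -z (the intrinsics and any distortion apply to the point x, -y, -z); pixel columns grow to the right and rows downward; lengths in m; the calibration is good to about 2 mm. A picture is of the moment at which its call begins. There is no depth.
- sign_off(): hands the job in; it is judged then, once.
Trained networks look in the newest picture that a camera, given by its name, has taken for a name from the list of things; names that differ only in an ending like _2 or _b are one class to them, and where a whole thing is asked for, a point or a joint stands for the part that bears it (a point fixed in the world has none). Each returns a list of dicts, best first, with "p" (0 to 1); they miss things now and then, are a little off and sometimes report something else, mostly with a low value. They report only what shows in the picture. A call takes as long as a camera call.
- silhouettes(camera, name): "pixels" (384x512 bool, what is visible of it) and "extent" ([left, top, right, bottom] in pixels, round what is visible of it).
The state is a dict: "time_s": time; "qpos": joint angles; "joint_velocities": joint speeds; "effort": joint torques, N m; "tool_pos": TCP position; "tool_rot": TCP orientation; "force": force on the tool from outside, world axes, zero at the start; "wrist_torque": the same for the moment, N m; "grip_width": finger opening in m; "grasp_force": force on a finger pad.
Only numpy, scipy, OpenCV 4.12 (cv2) and the standard library are available. Lean on these libraries where they do the work, as an engineer would, in place of code of your own. Each camera call takes 0.05 s, during which the arm holds its last target. There are 200 camera calls.

## Task

Swing the folded metal outrigger leg of the micromanipulator stand outwards, past its half-way click, until its spring plunger drops into the deep end notch of the dark notched quadrant and locks. Push the leg gently with the fingers: never squeeze it hard or ram it against the stop, and leave the dish, the bottle and the tip box where they are; then let go of everything.

Things in the scene. Friction and masses are not known exactly. Their poses are not given: they have to be found in the camera images.
- stand: Fixed micromanipulator stand. Origin: on the leg's vertical hinge axis, table level. White base plate 220 x 174 x 14 mm spans x -60..+160, y +18..+192 mm here; blocks, joystick and column (to 225 mm high) stand on it at y over +100 mm. Round the hinge: a dark notched quadrant, radius 62 mm (74 at its stop), 34 to 44 mm high, and over it a 58 mm high bracket, x -11..+45, y -5..+55 mm.
- leg (a joint): Swing of the leg, rad: 0 = folded, pointing along the stand's -x, with 110 mm overhanging the plate's front edge; grows anticlockwise seen from above, towards the stand's -y (leg direction = stand yaw + pi + angle). Starts at 0 to 0.2. Shallow half-way notch at 0.6 to 1.0, deep end notch at 1.49 to 1.91, differing each time: it has to be felt. Hard stop right behind it.
- leg_hinge (a point): Point on the leg's hinge axis, 20 mm above the table. Pushed at 140 mm from here, the leg takes about 2 N in plain swing, 6 to 14 N to leave the half-way notch, 3 to 8 N on the short ramp that ends 0.11 rad before the end notch; then it snaps into the notch by itself, running some 12 mm ahead of the push, and stays.
- leg_push (a point): On the leg's centre line, 140 mm from the hinge axis, 20 mm above the table; its x points to the hinge, z up. The leg is a bar 20 mm wide with upright sides, 10 to 30 mm above the table, ending 170 mm from the hinge, a rubber foot under its tip. Its top is clear beyond 105 mm. Push on the side that first faces the stand's +y: clear table there in front of the plate.
- plunger (a joint): Travel of the spring plunger on the leg (62 to 104 mm from the hinge, 30 to 48 mm high), m: between 0 and -0.002 with its roller on the plain rim of the quadrant, about -0.0025 in the half-way notch, up to +0.002 on the ramp, about -0.006 when dropped into the end notch (locked).
- dish: Bystander: closed clear culture dish, 90 mm across, 16 mm high, loose. Origin: centre of the underside.
- flask: Bystander: amber glass bottle, 52 mm across, 110 mm high, loose. Origin: centre of the underside.
- tipbox: Bystander: open grey tip box with dividers, 85 x 65 x 45 mm, loose. Origin: centre of the underside.

How it is judged (in metres and radians):
At the end, for the whole second after the job is handed in: The leg stands at more than 1.4 rad with its plunger dropped in the end notch (reading below -4 mm), and is at rest, turning slower than 0.05 rad/s (value of joint plunger below -0.004 m and value of joint leg above 1.4 rad and velocity of joint leg between -0.05 and 0.05 rad/s); the robot touches nothing.
It fails at once if the leg is squeezed or rammed with more than 40 N (contact force between any of the fingers, the arm and leg above 40 N).
It fails at once if the dish, the bottle or the tip box is moved by more than 15 mm (distance of any of dish, flask, tipbox from where it was at the start of the episode above 0.015 m).
It also fails if it takes over 61 s, if anything falls off the work surface, if the arm or the gripper's body presses on something with over 40 N, if the wrist force passes 120 N, or if a joint passes its speed limit or range.

## Working session

There is one attempt and no reset: what is moved stays moved. The work goes in short steps, Python scripts to look and compute and a tool call to move; the robot and the scene stay as the last step left them, time stands still between calls to the robot, and variables do not carry over. Pictures are saved under pics/ and viewed, at most 10 in all, crops included, and the job is handed in when it is done.

Besides the shell and the picture viewer there is one more tool, called after "Emit:" by a JSON object that holds its "name" and its "arguments", one argument or row to a line. play_rows: Moves the arm, as the interface text tells. Its arguments: {"type":"object","properties":{"steps":{"type":"array","items":{"type":"array","items":{"type":"array","items":{"type":"number"}}}},"force":{"type":"number"}},"required":["steps"]}

```bash
mkdir -p pics
cat > h.py <<'E'
import numpy as np, cv2
from cell import get_obs, read_camera, sign_off, silhouettes
def ray(c,u,v):
    K=c["intrinsics"];k=c["k1"]
    d=np.array([(u-K[0,2])/K[0,0],(v-K[1,2])/K[1,1]]);s=d.copy()
    for _ in range(30): s=d/(1+k*(s@s))
    V=np.array(c["view"]);R=V[:3,:3];o=-R.T@V[:3,3]
    return o,R.T@np.array([s[0],-s[1],-1])
def at(c,u,v,z):
    o,d=ray(c,u,v);return (o+d*(z-o[2])/d[2])
def proj(c,p):
    V=np.array(c["view"]);q=V[:3,:3]@p+V[:3,3];s=np.array([q[0],-q[1]])/-q[2]
    s=s*(1+c["k1"]*(s@s));K=c["intrinsics"];return K[0,0]*s[0]+K[0,2],K[1,1]*s[1]+K[1,2]
E
python3 - <<'E'
from h import *
o=get_obs();print({k:np.round(v,3) for k,v in o.items()})
ims=[]
for n in ["top","side"]:
    c=read_camera(n);c={k:(np.array(v) if k!="k1" else v) for k,v in c.items()}
    cv2.imwrite(f"pics/{n}0.png",c["frame"][:,:,::-1])
    for t in ["leg","stand","plunger","dish","flask","tipbox"]:
        for r in silhouettes(n,t)[:1]:
            m=r["pixels"];ys,xs=np.nonzero(m)
            print(n,t,round(r["p"],2),r["extent"],len(xs),at(c,xs.mean(),ys.mean(),.02).round(3))
            if t=="leg":
                P=cv2.boxPoints(cv2.minAreaRect(np.c_[xs,ys].astype(np.float32)));print(P.round(0).tolist(),[at(c,*p,.03)[:2].round(3).tolist() for p in P])
E
```

```text
{'time_s': np.float64(0.0), 'qpos': array([-73.104,  18.439,  -4.017,  83.176,   1.295,  78.54 ,  -3.261]), 'joint_velocities': array([ 0.017,  0.028,  0.079, -0.052,  0.002,  0.075,  0.058]), 'effort': array([-1.0000e-03, -4.9130e+01, -4.0400e-01, -3.1252e+01, -6.4000e-02,
        4.4000e-02,  0.0000e+00]), 'tool_pos': array([0.18 , 0.624, 0.221]), 'tool_rot': array([-1.79890e+02,  5.00000e-03,  1.63914e+02]), 'force': array([-0.557, -0.536, -0.13 ]), 'wrist_torque': array([ 0.044, -0.021,  0.036]), 'grasp_force': np.float64(0.0), 'grip_width': np.float64(0.087)}
top leg 0.71 [256.0, 227.0, 268.1, 277.7] 419 [0.454 0.052 0.02 ]
[[254.0, 275.0], [256.0, 227.0], [266.0, 227.0], [263.0, 275.0]] [[0.399, 0.064], [0.505, 0.06], [0.504, 0.038], [0.398, 0.043]]
top stand 0.98 [158.6, 70.7, 276.9, 277.2] 9050 [0.632 0.145 0.02 ]
top dish 0.98 [169.7, 250.2, 212.0, 292.8] 1332 [0.41  0.207 0.02 ]
top flask 0.65 [292.0, 132.3, 313.8, 160.2] 531 [ 0.703 -0.047  0.02 ]
top tipbox 0.6 [366.6, 209.2, 404.7, 250.7] 1311 [ 0.505 -0.236  0.02 ]
side leg 0.9 [190.7, 199.8, 240.3, 228.8] 529 [0.454 0.053 0.02 ]
[[190.0, 217.0], [231.0, 196.0], [238.0, 209.0], [197.0, 230.0]] [[0.396, 0.068], [0.513, 0.07], [0.506, 0.026], [0.392, 0.026]]
side stand 0.65 [195.0, 78.9, 305.9, 230.4] 5624 [0.646 0.175 0.02 ]
side plunger 0.38 [194.9, 78.1, 307.5, 229.5] 6095 [0.646 0.175 0.02 ]
side dish 0.58 [156.6, 170.9, 189.3, 200.5] 743 [0.409 0.196 0.02 ]
side flask 0.79 [302.8, 169.5, 327.4, 209.5] 649 [ 0.716 -0.031  0.02 ]
```

Run:
```python
import cv2
a=cv2.imread("pics/top0.png")[60:310,130:430];cv2.imwrite("pics/v1.png",cv2.resize(a,(720,600),interpolation=cv2.INTER_CUBIC))
```

```text
(no output)
```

View pics/v1.png

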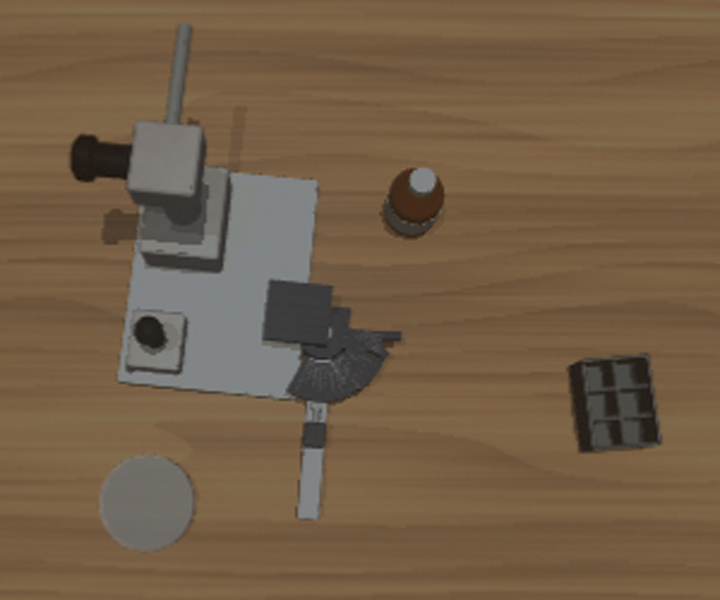

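The crop (offset 130,60, ×2.4) shows the leg at (308,518)–(316,402), pointing to world −x. The bracket is near (298,312), the quadrant right of it with its stop at (400,336), and the plate corners are at (118,382) and (318,180). The table on the dish side of the leg is clear.

```bash
cat >> h.py <<'E'
def cam(n):
    c=read_camera(n);return {k:(np.array(v) if k!="k1" else v) for k,v in c.items()}
def wrap(a): return (a+180)%360-180
def plan(way,pose,step=.04,turn=.13):
    """way: (x,y,z,yaw_deg); pose: commanded (x,y,z,yaw). prints tool rows"""
    x=np.array(pose,float)
    for w in way:
        w=np.array(w,float);d=w-x;d[3]=wrap(d[3])
        n=int(np.ceil(max(np.linalg.norm(d[:3])/step,abs(np.radians(d[3]))/turn,1)))
        for i in range(n):
            tgt=w-d*(n-1-i)/n;e=tgt-x;e[3]=wrap(e[3]);s=np.radians(x[3])
            a=np.round([e[0]*np.cos(s)+e[1]*np.sin(s),e[0]*np.sin(s)-e[1]*np.cos(s),-e[2]],4)
            t=round(-np.radians(e[3]),3)
            print([*a.tolist(),0,0,t,0],",",end="")
            x[0]+=a[0]*np.cos(s)+a[1]*np.sin(s);x[1]+=a[0]*np.sin(s)-a[1]*np.cos(s);x[2]-=a[2];x[3]-=np.degrees(t)
    print("\nend",x.round(4).tolist())
E
python3 - <<'E'
from h import *
from scipy.optimize import least_squares
c=cam("top")
f=lambda u,v:(130+(u+.5)/2.4,60+(v+.5)/2.4)
obs=[((-.06,.192,.014),f(118,382)),((.16,.018,.014),f(318,180)),((-.011,.055,.058),f(263,339)),((.045,.055,.058),f(268,281)),((.045,-.005,.058),f(332,286))]
def W(q,p):
    cs,sn=np.cos(q[2]),np.sin(q[2]);return np.array([q[0]+cs*p[0]-sn*p[1],q[1]+sn*p[0]+cs*p[1],p[2]])
r=least_squares(lambda q:np.concatenate([np.array(proj(c,W(q,p)))-m for p,m in obs]),[.57,.045,-.1])
print("stand",r.x.round(4),r.fun.round(1))
t=at(c,*f(308,519),.03);print("tip",t.round(3),"dist",np.hypot(*(t[:2]-r.x[:2])))
print("leg angle",np.arctan2(t[1]-r.x[1],t[0]-r.x[0])-np.pi-r.x[2])
plan([(.25,.53,.2,150),(.36,.36,.2,120),(.435,.11,.15,86)],(.18,.625,.223,163.91))
E
```

```text
stand [ 0.5641  0.041  -0.0886] [-0.7  0.5  0.1 -0.1 -0.2  0.1  0.3 -0.5  0.4 -0. ]
tip [0.396 0.054 0.03 ] dist 0.16910746198358445
leg angle 0.011604553244443941
[-0.0234, -0.018, 0.0058, 0, 0, np.float64(0.061), 0] ,[-0.0244, -0.0165, 0.0057, 0, 0, np.float64(0.06), 0] ,[-0.0254, -0.015, 0.0057, 0, 0, np.float64(0.061), 0] ,[-0.0263, -0.0134, 0.0058, 0, 0, np.float64(0.061), 0] ,[-0.03, -0.0154, -0.0, 0, 0, np.float64(0.087), 0] ,[-0.0313, -0.0127, -0.0, 0, 0, np.float64(0.087), 0] ,[-0.0323, -0.0099, -0.0, 0, 0, np.float64(0.088), 0] ,[-0.033, -0.0071, -0.0, 0, 0, np.float64(0.087), 0] ,[-0.0335, -0.0041, -0.0, 0, 0, np.float64(0.087), 0] ,[-0.0337, -0.0013, -0.0, 0, 0, np.float64(0.087), 0] ,[-0.0363, -0.0086, 0.0071, 0, 0, np.float64(0.085), 0] ,[-0.0369, -0.0055, 0.0072, 0, 0, np.float64(0.085), 0] ,[-0.0372, -0.0023, 0.0071, 0, 0, np.float64(0.084), 0] ,[-0.0372, 0.0008, 0.0072, 0, 0, np.float64(0.085), 0] ,[-0.0371, 0.004, 0.0071, 0, 0, np.float64(0.085), 0] ,[-0.0366, 0.0071, 0.0072, 0, 0, np.float64(0.085), 0] ,[-0.0359, 0.0102, 0.0071, 0, 0, np.float64(0.085), 0] ,
end [0.435, 0.11, 0.15, 85.9877]
```

Emit:
{"name": "play_rows", "arguments": {
  "steps": [
    [[-0.023,-0.018,0.006,0,0,0.06,0],[-0.024,-0.016,0.006,0,0,0.06,0],[-0.025,-0.015,0.006,0,0,0.06,0],[-0.026,-0.013,0.006,0,0,0.06,0],[-0.03,-0.015,0,0,0,0.087,0],[-0.031,-0.013,0,0,0,0.087,0],[-0.032,-0.01,0,0,0,0.087,0],[-0.033,-0.007,0,0,0,0.087,0],[-0.0335,-0.004,0,0,0,0.087,0],[-0.034,-0.001,0,0,0,0.087,0]]
  ]
}}

```text
time_s: 1.75
tool_pos: [0.3608, 0.3602, 0.1988]
tool_rot: [180.0, -0.0, 120.0]
force: [0.0, -0.0, 0.2]
grip_width: 0.0152
grasp_force: 0.0
```

Emit:
{"name": "play_rows", "arguments": {
  "steps": [
    [[-0.036,-0.009,0.007,0,0,0.085,0],[-0.037,-0.0055,0.007,0,0,0.085,0],[-0.037,-0.002,0.007,0,0,0.085,0],[-0.037,0.001,0.007,0,0,0.085,0],[-0.037,0.004,0.007,0,0,0.085,0],[-0.0365,0.007,0.007,0,0,0.085,0],[-0.036,0.01,0.007,0,0,0.085,0],[0,0,0,0,0,0,0],[0,0,0,0,0,0,0]]
  ]
}}

```text
time_s: 2.65
tool_pos: [0.4355, 0.1117, 0.1496]
tool_rot: [-180.0, -0.0, 86.0]
force: [0.2, 0.4, 0.5]
grip_width: 0.0004
grasp_force: 0.0
```

Run:
```python
from h import *
from scipy.optimize import least_squares
o=get_obs();print(o["tool_pos"].round(4),o["tool_rot"].round(2),o["qpos"].round(1),o["force"].round(2))
c=cam("wrist");g=c["frame"][:,:,::-1].copy()
h=np.array([.5641,.041,.02]);d=np.array([np.cos(np.pi-.0886+.012),np.sin(np.pi-.0886+.012),0])
n=np.array([-d[1],d[0],0])
for r in (.11,.14,.17):
  for s in(-.01,.01):
    u=proj(c,h+d*r+n*s+[0,0,.01]);cv2.circle(g,tuple(int(round(v)) for v in u),2,(0,0,255),-1)
for r in silhouettes("wrist","leg")[:2]: print(r["p"],r["extent"])
cv2.imwrite("pics/w1.png",g)
```

```text
[0.4355 0.1117 0.1496] [-1.8e+02 -4.0e-02  8.6e+01] [-42.9  -4.3  24.3 116.5   1.9  67.4 -23.3] [0.19 0.36 0.51]
0.62 [219.7, 220.6, 386.0, 245.4]
```

View pics/w1.png

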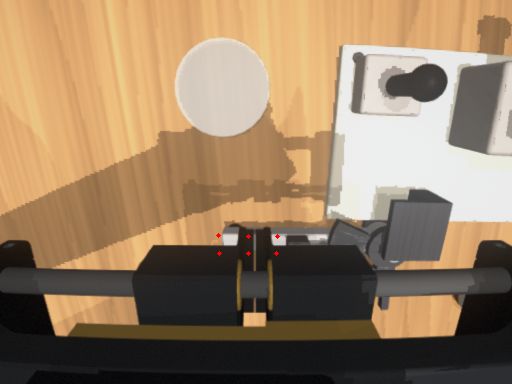

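The overlay agrees with the leg: its bright bar is at rows 228–245 and the red corner marks at rows 236–253, with the side face towards the camera. Now I lower the closed fingers beside it.

```bash
cat >> h.py <<'E'
H=np.array([.5641,.041]);Y=-.0886
def pose(th,off=.021,r=.135,z=.016):
    a=np.pi+Y+th;d=np.array([np.cos(a),np.sin(a)]);p=H+d*r+np.array([d[1],-d[0]])*off
    return (*p,z,wrap(np.degrees(a)-90))   # tool y along +-d
E
python3 - <<'E'
from h import *
w0=pose(.012,.045);print(w0)
plan([(w0[0],w0[1],.10,w0[3]),w0],(.435,.11,.15,85.99),.02)
print("arc"); plan([pose(.012,.026)]+[pose(t,.021) for t in np.arange(.04,.5,.04)],w0,.02)
E
```

```text
(np.float64(0.43293949675450205), np.float64(0.09619893466714477), 0.016, np.float64(85.6111432892979))
[-0.0046, -0.0004, 0.0167, 0, 0, np.float64(0.002), 0] ,[-0.0047, -0.0003, 0.0166, 0, 0, np.float64(0.002), 0] ,[-0.0046, -0.0004, 0.0167, 0, 0, np.float64(0.003), 0] ,[-0.0, 0.0, 0.0168, 0, 0, np.float64(-0.0), 0] ,[-0.0, 0.0, 0.0168, 0, 0, np.float64(-0.0), 0] ,[-0.0, 0.0, 0.0168, 0, 0, np.float64(-0.0), 0] ,[-0.0, 0.0, 0.0168, 0, 0, np.float64(-0.0), 0] ,[-0.0, 0.0, 0.0168, 0, 0, np.float64(-0.0), 0] ,
end [0.4329, 0.0962, 0.016, 85.5889]
arc
[-0.019, 0.0, -0.0, 0, 0, np.float64(-0.0), 0] ,[-0.0088, -0.0005, -0.0, 0, 0, np.float64(-0.028), 0] ,[-0.0054, -0.0008, -0.0, 0, 0, np.float64(-0.04), 0] ,[-0.0054, -0.0007, -0.0, 0, 0, np.float64(-0.04), 0] ,[-0.0054, -0.0007, -0.0, 0, 0, np.float64(-0.04), 0] ,[-0.0054, -0.0008, -0.0, 0, 0, np.float64(-0.04), 0] ,[-0.0055, -0.0007, -0.0, 0, 0, np.float64(-0.04), 0] ,[-0.0054, -0.0007, -0.0, 0, 0, np.float64(-0.04), 0] ,[-0.0054, -0.0008, -0.0, 0, 0, np.float64(-0.04), 0] ,[-0.0054, -0.0007, -0.0, 0, 0, np.float64(-0.04), 0] ,[-0.0054, -0.0007, -0.0, 0, 0, np.float64(-0.04), 0] ,[-0.0054, -0.0008, -0.0, 0, 0, np.float64(-0.04), 0] ,[-0.0055, -0.0007, -0.0, 0, 0, np.float64(-0.04), 0] ,
end [0.4313, 0.0089, 0.016, 112.4256]
```

Emit:
{"name": "play_rows", "arguments": {
  "steps": [
    [[-0.0046,-0.0004,0.0167,0,0,0.002,0],[-0.0047,-0.0003,0.0167,0,0,0.002,0],[-0.0046,-0.0004,0.0167,0,0,0.003,0],[0,0,0.0168,0,0,0,0],[0,0,0.0168,0,0,0,0],[0,0,0.0168,0,0,0,0],[0,0,0.0168,0,0,0,0],[0,0,0.0168,0,0,0,0],[0,0,0,0,0,0,0],[0,0,0,0,0,0,0]]
  ]
}}

```text
time_s: 3.75
tool_pos: [0.4332, 0.0997, 0.0157]
tool_rot: [-180.0, 0.0, 85.9]
force: [-0.3, -0.1, 0.3]
grip_width: 0.0004
grasp_force: 0.0
```

Emit:
{"name": "play_rows", "arguments": {
  "steps": [
    [[-0.005,0,0,0,0,0,0],[-0.005,0,0,0,0,0,0],[-0.005,0,0,0,0,0,0],[-0.004,0,0,0,0,0,0],[-0.004,0,0,0,0,0,0],[-0.004,-0.0005,0,0,0,-0.03,0],[-0.004,-0.0005,0,0,0,-0.03,0],[-0.004,-0.0005,0,0,0,-0.03,0]]
  ]
}}

```text
time_s: 4.55
tool_pos: [0.4296, 0.0656, 0.0157]
tool_rot: [180.0, -0.2, 91.0]
force: [-0.6, 4.7, 0.3]
grip_width: 0.0004
grasp_force: 2.6
```

Emit:
{"name": "play_rows", "arguments": {
  "steps": [
    [[-0.0054,-0.00075,0,0,0,-0.04,0],[-0.0054,-0.00075,0,0,0,-0.04,0],[-0.0054,-0.00075,0,0,0,-0.04,0],[-0.0054,-0.00075,0,0,0,-0.04,0],[-0.0054,-0.00075,0,0,0,-0.04,0],[-0.0054,-0.00075,0,0,0,-0.04,0],[-0.0054,-0.00075,0,0,0,-0.04,0],[-0.0054,-0.00075,0,0,0,-0.04,0],[-0.0054,-0.00075,0,0,0,-0.04,0],[-0.0054,-0.00075,0,0,0,-0.04,0]]
  ]
}}

```text
time_s: 5.55
tool_pos: [0.4309, 0.0116, 0.0154]
tool_rot: [-179.9, -0.2, 114.0]
force: [-3.4, 5.1, 3.7]
grip_width: 0.0004
grasp_force: 3.0
```

Run:
```python
from h import *
o=get_obs();print(o["tool_pos"].round(4),o["tool_rot"].round(1),o["force"].round(1),o["wrist_torque"].round(2))
p=o["tool_pos"][:2]-H;print("r,ang",np.hypot(*p),np.arctan2(p[1],p[0])-np.pi-Y)
for n in("top","side"):
    c=cam(n);cv2.imwrite(f"pics/{n}1.png",c["frame"][:,:,::-1])
    for r in silhouettes(n,"leg")[:1]:
        ys,xs=np.nonzero(r["pixels"]);q=at(c,xs.mean(),ys.mean(),.03)[:2]-H;print(n,r["p"],r["extent"],(np.arctan2(q[1],q[0])-np.pi-Y)%6.28)
a=cv2.imread("pics/top1.png")[140:300,180:380];cv2.imwrite("pics/v2.png",cv2.resize(a,(750,600)))
```

```text
[0.4309 0.0116 0.0154] [-179.9   -0.2  114. ] [-3.4  5.1  3.7] [ 0.9   1.   -0.04]
r,ang 0.1363789282595796 -5.977173590310539
top 0.54 [158.3, 69.3, 279.0, 225.1] 4.189228091304685
side 0.82 [211.0, 209.9, 247.7, 246.9] 0.5199131996389177
```

View pics/v2.png

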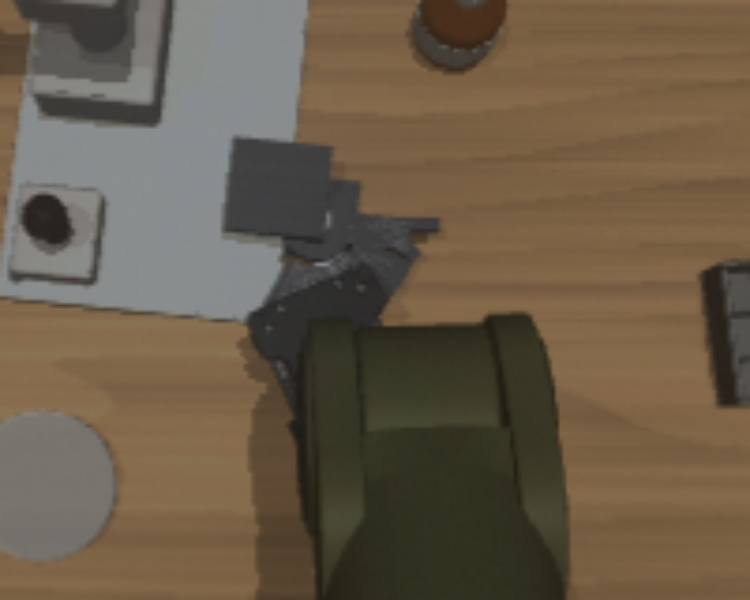

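The top view is blocked by the arm (the gripper covers the leg from (250,320) down), but the side network sees the leg at about 0.5 rad, following the fingers. I go on.

Emit:
{"name": "play_rows", "arguments": {
  "steps": [
    [[-0.004,-0.0005,0,0,0,-0.03,0],[-0.004,-0.0005,0,0,0,-0.03,0],[-0.004,-0.0005,0,0,0,-0.03,0],[-0.004,-0.0005,0,0,0,-0.03,0],[-0.004,-0.0005,0,0,0,-0.03,0],[-0.004,-0.0005,0,0,0,-0.03,0],[-0.004,-0.0005,0,0,0,-0.03,0],[-0.004,-0.0005,0,0,0,-0.03,0]]
  ]
}}

```text
time_s: 6.55
tool_pos: [0.4427, -0.0176, 0.0151]
tool_rot: [-179.9, -0.3, 127.7]
force: [-6.2, 4.6, 5.0]
grip_width: 0.0002
grasp_force: 3.4
```

Emit:
{"name": "play_rows", "arguments": {
  "steps": [
    [[-0.004,-0.0005,0,0,0,-0.03,0],[-0.004,-0.0005,0,0,0,-0.03,0],[-0.004,-0.0005,0,0,0,-0.03,0],[-0.004,-0.0005,0,0,0,-0.03,0],[-0.004,-0.0005,0,0,0,-0.03,0],[-0.004,-0.0005,0,0,0,-0.03,0]]
  ]
}}

```text
time_s: 7.15
tool_pos: [0.4562, -0.039, 0.0147]
tool_rot: [-179.8, -0.3, 137.9]
force: [-4.9, 1.1, 2.6]
grip_width: 0.0006
grasp_force: 2.6
```

Emit:
{"name": "play_rows", "arguments": {
  "steps": [
    [[-0.004,-0.0005,0,0,0,-0.03,0],[-0.004,-0.0005,0,0,0,-0.03,0],[-0.004,-0.0005,0,0,0,-0.03,0],[-0.004,-0.0005,0,0,0,-0.03,0],[-0.004,-0.0005,0,0,0,-0.03,0],[-0.004,-0.0005,0,0,0,-0.03,0]]
  ]
}}

```text
time_s: 7.75
tool_pos: [0.4724, -0.0566, 0.0143]
tool_rot: [-179.8, -0.4, 148.2]
force: [-6.5, -0.4, 1.7]
grip_width: 0.0005
grasp_force: 2.8
```

```bash
cat > chk.py <<'E'
from h import *
o=get_obs();print(o["tool_pos"].round(4),o["tool_rot"].round(1),o["force"].round(1),o["qpos"].round(0))
p=o["tool_pos"][:2]-H;print("r,ang",np.hypot(*p),(np.arctan2(p[1],p[0])-np.pi-Y)%6.2832, "yaw->th",np.radians(wrap(o["tool_rot"][2]+90-180-np.degrees(Y))))
for n in("side",):
    c=cam(n);cv2.imwrite(f"pics/{n}_{o['time_s']:.1f}.png",c["frame"][:,:,::-1])
    for r in silhouettes(n,"leg")[:1]:
        ys,xs=np.nonzero(r["pixels"]);q=at(c,xs.mean(),ys.mean(),.03)[:2]-H;print(n,r["p"],r["extent"],(np.arctan2(q[1],q[0])-np.pi-Y)%6.2832)
E
python3 chk.py
```

```text
[ 0.4724 -0.0566  0.0143] [-179.8   -0.4  148.2] [-6.5 -0.4  1.7] [-24.  11.  30. 120.  -7.  51.  68.]
r,ang 0.13392606750961694 0.9056281272300541 yaw->th 1.1049050552748227
```

Emit:
{"name": "play_rows", "arguments": {
  "steps": [
    [[-0.004,-0.0005,0,0,0,-0.03,0],[-0.004,-0.0005,0,0,0,-0.03,0],[-0.004,-0.0005,0,0,0,-0.03,0],[-0.004,-0.0005,0,0,0,-0.03,0],[-0.004,-0.0005,0,0,0,-0.03,0]]
  ]
}}

```text
time_s: 8.35
tool_pos: [0.4897, -0.0686, 0.0147]
tool_rot: [-179.9, -0.3, 156.8]
force: [-6.4, -0.9, 3.4]
grip_width: 0.0002
grasp_force: 3.0
```

```bash
python3 chk.py
python3 - <<'E'
from h import *
import glob
f=sorted(glob.glob("pics/side_*"),key=lambda s:float(s[10:-4]))[-1];a=cv2.imread(f)[120:270,170:370];cv2.imwrite("pics/v3.png",cv2.resize(a,(800,600)))
E
```

```text
[ 0.4897 -0.0686  0.0147] [-179.9   -0.3  156.8] [-6.4 -0.9  3.4] [-22.  13.  29. 118.  -8.  51.  79.]
r,ang 0.13248549283322755 1.063015451197379 yaw->th 1.2545306600125916
```

View pics/v3.png

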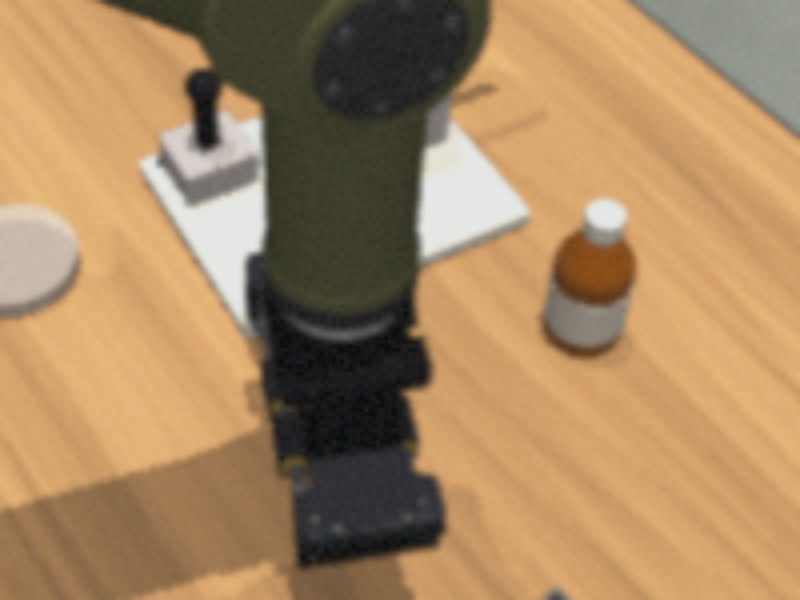

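The hand hides the leg in the side view (hand at (350,450)), and the bottle and dish stand untouched. The reaction of about 6 N shows contact, so I continue by feel in small steps.

Emit:
{"name": "play_rows", "arguments": {
  "steps": [
    [[-0.0027,-0.0004,0,0,0,-0.02,0],[-0.0027,-0.0004,0,0,0,-0.02,0],[-0.0027,-0.0004,0,0,0,-0.02,0],[0,0,0,0,0,0,0]]
  ]
}}

```text
time_s: 8.85
tool_pos: [0.4982, -0.0724, 0.0152]
tool_rot: [-180.0, -0.2, 160.3]
force: [-4.0, 0.1, 2.1]
grip_width: 0.0006
grasp_force: 2.1
```

Emit:
{"name": "play_rows", "arguments": {
  "steps": [
    [[-0.0027,-0.0004,0,0,0,-0.02,0],[-0.0027,-0.0004,0,0,0,-0.02,0],[-0.0027,-0.0004,0,0,0,-0.02,0],[0,0,0,0,0,0,0]]
  ]
}}

```text
time_s: 9.25
tool_pos: [0.5043, -0.0758, 0.015]
tool_rot: [-180.0, -0.3, 163.7]
force: [-6.1, -0.2, 4.6]
grip_width: 0.0006
grasp_force: 3.3
```

Emit:
{"name": "play_rows", "arguments": {
  "steps": [
    [[-0.0027,-0.0004,0,0,0,-0.02,0],[-0.0027,-0.0004,0,0,0,-0.02,0],[0,0,0,0,0,0,0]]
  ]
}}

```text
time_s: 9.55
tool_pos: [0.5126, -0.0785, 0.0156]
tool_rot: [180.0, 0.1, 166.0]
force: [-0.6, -0.7, -0.4]
grip_width: 0.0002
grasp_force: 0.0
```

Emit:
{"name": "play_rows", "arguments": {
  "steps": [
    [[-0.0027,-0.0004,0,0,0,-0.02,0],[-0.0027,-0.0004,0,0,0,-0.02,0],[0,0,0,0,0,0,0]]
  ]
}}

```text
time_s: 9.85
tool_pos: [0.518, -0.0806, 0.0158]
tool_rot: [180.0, 0.1, 168.3]
force: [0.5, -0.1, -0.0]
grip_width: 0.0004
grasp_force: 0.0
```

The force has dropped to zero, so the leg seems to have snapped ahead. I back off, lift and check by camera.

Emit:
{"name": "play_rows", "arguments": {
  "steps": [
    [[0.01,0,0,0,0,0,0],[0.02,0,0,0,0,0,0],[0.02,0,0,0,0,0,0],[0,0,-0.03,0,0,0,0],[0,0,-0.04,0,0,0,0],[0,0,-0.04,0,0,0,0],[0,0,-0.04,0,0,0,0],[0,0,-0.04,0,0,0,0],[0,0,-0.03,0,0,0,0]]
  ]
}}

```text
time_s: 10.75
tool_pos: [0.4677, -0.0703, 0.238]
tool_rot: [179.9, 0.2, 168.3]
force: [0.9, -0.0, -0.8]
grip_width: 0.0002
grasp_force: 0.0
```

Emit:
{"name": "play_rows", "arguments": {
  "steps": [
    [[0,0.03,0,0,0,0,0],[0,0.04,0,0,0,0,0],[0,0.04,0,0,0,0,0],[0,0.04,0,0,0,0,0],[0,0.04,0,0,0,0,0],[0,0.03,0,0,0,0,0],[0,0,0,0,0,0,0]]
  ]
}}

```text
time_s: 11.45
tool_pos: [0.5115, 0.1505, 0.2347]
tool_rot: [179.9, -0.1, 168.7]
force: [-1.0, -0.4, -0.7]
grip_width: 0.0001
grasp_force: 0.0
```

```bash
python3 chk.py
python3 - <<'E'
from h import *
t=[]
for n in("top","side"):
    c=cam(n);a=c["frame"][:,:,::-1]
    for r in silhouettes(n,"leg")[:1]:
        ys,xs=np.nonzero(r["pixels"]);q=at(c,xs.mean(),ys.mean(),.03)[:2]-H;print(n,r["p"],r["extent"],(np.arctan2(q[1],q[0])-np.pi-Y)%6.2832)
    a=a[130:270,200:400] if n=="top" else a[130:270,180:380]
    t.append(cv2.resize(a,(400*2,280*2))[:,:])
cv2.imwrite("pics/v4.png",t[0]);cv2.imwrite("pics/v5.png",t[1])
E
```

```text
[0.5115 0.1505 0.2347] [ 1.799e+02 -1.000e-01  1.687e+02] [-1.  -0.4 -0.7] [-34.   4.  16.  99.  -1.  77.  60.]
r,ang 0.12150451239085366 5.248697563885457 yaw->th 1.4621225706850907
side 0.9 [261.7, 206.9, 292.0, 252.7] 1.525092587919846
top 0.76 [289.5, 200.8, 340.9, 219.9] 1.5213146287152455
side 0.76 [259.2, 207.2, 291.1, 252.4] 1.5273898831040977
```

View pics/v4.png

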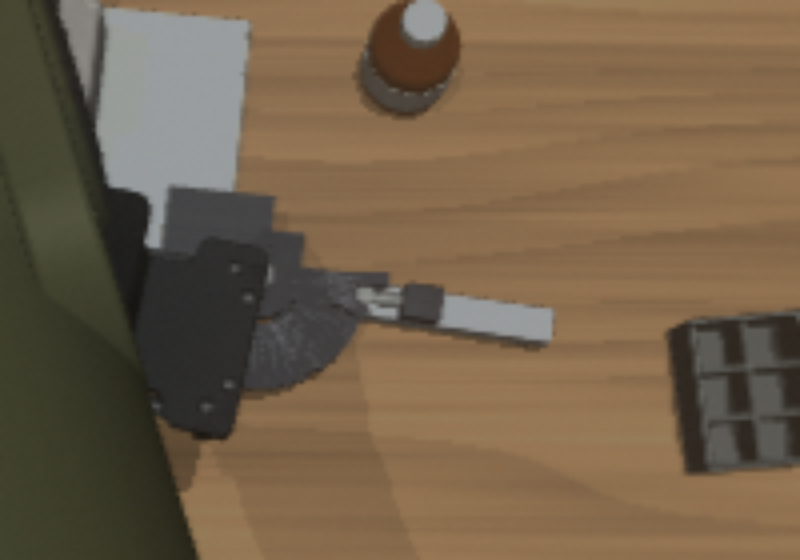

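View pics/v5.png

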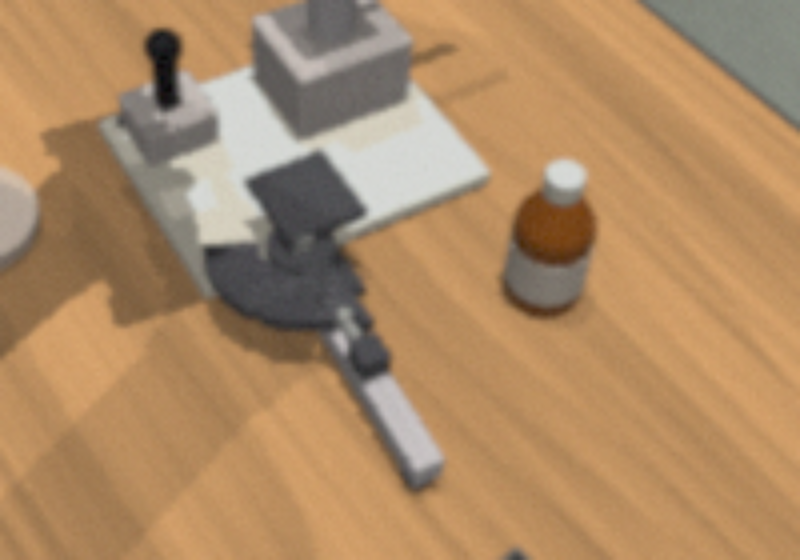

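Both views put the leg at about 1.52 rad, with its plunger roller at the quadrant's end against the stop (top crop (370,295), side crop (345,315)). That is about 0.1 rad beyond where the push ended, so it snapped into the notch on its own. The bottle, box and dish are in place and the arm is clear.

```bash
python3 -c "
from cell import sign_off
print(sign_off())"
```

```text
the job is handed in; nothing more can be done
None
```

I swung the leg out to about 1.52 rad, where it snapped ahead of the push into what should be the end notch, and handed the job in at about 12 s. The plunger depth was not measured, and no verdict came back. The highest force I read was about 9 N, the dish, bottle and tip box look unmoved, and the arm is clear of everything.

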